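# Snap the dust cap onto the bearing hub and keep it pressed

## Robot

A 6-joint arm with a two-finger parallel gripper is mounted at the origin on a cart in front of the work surface, level with it; the furniture and walls round the work are solid. World frame = base frame: x ahead of the robot, y to its left, z up, the work surface at z = 0. Lengths are in m, angles in rad, forces in N, time in s.
With the tool pointing down it reaches from about 0.375 to 0.9 m from the base axis. Payload 3.1 kg.
Tool frame: the origin (TCP) lies midway between the tips of the shut fingers; the grasp point (between the pads) lies 19 mm behind it; x points along the fingers, y is the direction in which the jaws open and shut, and the axes are right-handed (so a half turn about x gives the same grasp; the last joint's range is limited). The gripper opens to 87 mm and grips with 3 to 60 N. Pads are 19 mm wide; open, the fingers measure 117 mm over their backs; the gripper's body (75 mm by 190 mm) begins 51 mm behind the grasp point.
Start: joints at [-1.419, 0.527, 1.433, -0, 1.181, -0.178], TCP at [0.203, -0.591, 0.184] pointing down, gripper open.
Joint ranges: [-3.08, 3.08], [-0.75, 2.2], [0.22, 2.44], [-1.43, 4.57], [0, 2.65], [-2.85, 2.85]. Speed limits (rad/s): [2.79, 2.79, 3.14, 3.14, 3.14, 3.14].

## Interface

Orientations are given as a unit quaternion [x, y, z, w].
In Python, from rig import get_obs, imaging, robot gives the robot as it stands.
- The arm moves only by the shell command python3 -m inch 'ROWS' [FORCE]. ROWS is JSON, a list of rows, each a list of 3 entries, a list of its own where there are three numbers: the finger opening in mm, from 0 to 87, then the shift along the tool's x, y, z in mm, then the turn, a rotation vector about the tool's x, y, z in degrees. In form: [[grip, [dx, dy, dz], [wx, wy, wz]], ...]. A call has 1 to 12 rows; each row shifts and turns the pose as measured when the row begins, along the tool's axes as they then stand; what a row does not reach is not made up. A row lasts 1/8 s, in which the tool goes at most 62.5 mm and 10.7 degrees, less where a joint would pass 70% of its speed; a pose out of reach is approached as far as the arm can. A call with a gripper value outside its range is refused whole. The fingers move at their own pace and stop on an object; FORCE is the grip in N (left out, the last holds). Time passes only in rows, so rows that do not move let the fingers close. It gives the time, the measured TCP pose, the force and the opening at its end, in the units of the state.
- get_obs(): the state, without advancing time (a new reading comes with each control period).
- imaging.camera(name): name is "side" or "top"; returns the picture (384x512x3 uint8, red, green, blue); there is no depth.
- imaging.camera_params(name): a dict with "camera_matrix" (3x3 intrinsics, pixels), "k1" (the pictures are not rectified: a ray, as slopes to the right and down, at radius r is drawn at 1 + k1 r^2 times it, then the intrinsics apply), "xyz" and "rotation" of the camera in the world. Camera axes: x right, y down, z forward; pixel columns grow to the right and rows downward; lengths in m; the calibration is good to about 2 mm. A picture is of the moment at which its call begins. camera_params takes no time and is no camera call.
- robot.hand_in(): hands the job in, once; it reports no verdict.
Trained networks look in the newest picture that a camera, given by its name, has taken for a name from the list of things; names that differ only in an ending like _2 or _b are one class to them, and where a whole thing is asked for, a point or a joint stands for the part that bears it (a point fixed in the world has none). Each returns a list of dicts, best first, with "confidence" (0 to 1); they miss things now and then, are a little off and sometimes report something else, mostly with a low value. They report only what shows in the picture. A call takes as long as a camera call.
- imaging.cut_out(camera, target): "pixels" (384x512 bool, what is visible of it) and "box" ([centre column, centre row, width, height] in pixels, round what is visible of it).
- imaging.tip_of(camera, target): "pixel" ([column, row] in pixels: a listed point, or the origin of a listed thing).
The state is a dict: "time": time; "q": joint angles; "joint_velocities": joint speeds; "joint_torque": joint torques, N m; "position": TCP position; "tool_rot": TCP orientation; "ft_force": force on the tool from outside, world axes, zero at the start; "moment": the same for the moment, N m; "grip_width": finger opening in m.
Only numpy, scipy, OpenCV 4.12 (cv2) and the standard library are available. Lean on these libraries where they do the work, as an engineer would, in place of code of your own. Each camera call takes 0.05 s, during which the arm holds its last target. There are 200 camera calls.

## Task

Close the bolted-down flange bearing with the one of the two black dust caps that fits its hub, the wider one: set it over the hub open side down, press until it clicks past the spring balls, and keep pressing after the click so that its rim sits flush all round on the bearing's shoulder. Finish while still holding the cap pressed firmly down (a push of about 10 N), do not let go; leave the narrow cap, the tools and the small parts where they are.

Things in the scene. Friction and masses are not known exactly. Their poses are not given: they have to be found in the camera images.
- cap_wide: the wider dust cap: round ribbed black plastic cup, open side down, outer diameter 50 mm, 30 mm high, hollow 26 mm deep, 30 g. At its mouth an inward snap lip, 3.5 mm high, 38.6 mm wide inside; above it the bore is 43.6 mm. Origin: centre of the open rim; z up through the closed top. Any yaw fits, and it can be pinched across the outside at any yaw
- cap_narrow: the narrow dust cap, same height, material and shape but outer diameter 36 mm; it does not fit the hub and must not be moved more than 30 mm. Origin: centre of the open rim; z up. The two caps swap places from start to start
- bearing: flange bearing, fixed to the table: grey round flange 88 mm wide, 10 mm high, four bolt heads (tops at 15 mm), grey body 56 mm wide up to a flat shoulder at 40 mm, steel hub 36 mm wide up to 59 mm, its upper 6 mm tapering to 24 mm. Four spring balls stand 2.9 mm out of the hub, 9 mm above the shoulder. A brass nipple points from the body's side along -x. Origin: centre of the underside
- seat (a point): centre of the bearing's rigid shoulder, on the hub axis, 40 mm above the table; z up. The cap is home with its origin here. The spring balls resist from when the rim is 12 mm above the shoulder, with about 10 N at most; from about 8 mm the lip passes them, the force drops (click), they draw the cap on, and near the shoulder they no longer touch it. It takes about the same force to pull off
- bush: steel bush, 27 mm in diameter, 30 mm high, upright; origin centre of the underside. Bystander
- nut: hexagon nut, 24 x 27 x 12 mm, lying flat; origin centre of the underside. Bystander
- blade: clipper blade, 32 x 44 x 8 mm, lying flat; origin centre of the underside. Bystander
- driver_red: red screwdriver, 190 mm long, 28 mm thick, lying near the table's front edge; origin under its middle. Bystander

How it is judged:
On the way, in this order (a step that is already met when the one before it is completed fails the run):
1. the wide cap has been picked up: its rim is at least 55 mm above the table, in the fingers (height (world z) of cap_wide above 0.055 m and contact force between the fingers and cap_wide above 1 N), for 0.1 s.
2. the wide cap has clicked on and is kept pressed on the shoulder by the fingers for half a second (z of cap_wide in the frame of seat below 0.002 m and horizontal distance between cap_wide and seat below 0.003 m and angle between cap_wide's own z axis and vertical below 0.08 rad and contact force between cap_wide and bearing above 4 N and contact force between the fingers and cap_wide above 2 N), for 0.5 s.
At the end, for the whole second after the job is handed in: The wide cap is clicked on: rim within 2 mm of the shoulder, within 3 mm of the hub axis, level within 0.08 rad, at rest; the fingers still touch it (over 2 N) and press it on the bearing with over 4 N through the last second (all of step 2 and linear speed of cap_wide below 0.02 m/s); the arm keeps its last pose, push and grip.
It fails at once if the narrow cap is moved by more than 30 mm (distance of cap_narrow from where it was at the start of the episode above 0.03 m).
It fails at once if the bush, nut, clipper blade or screwdriver is moved by more than 30 mm (distance of any of bush, nut, blade, driver_red from where it was at the start of the episode above 0.03 m).
It fails at once if the bearing is crushed: the cap is pressed on it with more than 80 N (contact force between cap_wide and bearing above 80 N).
It also fails if it takes over 38 s, if anything falls off the work surface, if the arm or the gripper's body presses on something with over 40 N, if the wrist force passes 120 N, or if a joint passes its speed limit or range.

## Working session

There is one attempt and no reset: what is moved stays moved. The work goes in short steps, Python scripts to look and compute and a shell command to move; the robot and the scene stay as the last step left them, time stands still between calls to the robot, and variables do not carry over. Pictures are saved under pics/ and viewed, about 8 in all and at most 12, crops included, and the job is handed in when it is done.

```bash
mkdir -p pics; ls; python3 - <<'E'
from rig import get_obs, imaging, robot
import cv2, numpy as np
o=get_obs()
for k,v in o.items(): print(k,np.round(v,3))
ims=[]
for c in("side","top"):
    im=imaging.camera(c); cv2.imwrite(f"pics/{c}0.png",im[:,:,::-1])
    p=imaging.camera_params(c); print(c,{k:np.round(v,3).tolist() for k,v in p.items()})
    for t in("cap_wide","cap_narrow","bearing","seat"):
        if t!="seat":
            for d in imaging.cut_out(c,t)[:3]: print(c,t,"cut",round(d["confidence"],2),np.round(d["box"],1))
        for d in imaging.tip_of(c,t)[:3]: print(c,t,"tip",round(d["confidence"],2),np.round(d["pixel"],1))
E
```

```text
pics
time 0.0
q [-1.418  0.528  1.434 -0.     1.181 -0.179]
joint_velocities [-0.     0.001 -0.    -0.    -0.001  0.001]
joint_torque [ -0.    -44.004 -17.659   0.063   0.058  -0.   ]
position [ 0.203 -0.59   0.183]
tool_rot [ 0.697  0.117 -0.697  0.116]
ft_force [-0.156  0.316 -0.218]
moment [-0.019  0.017 -0.007]
grip_width 0.087
side {'camera_matrix': [[417.827, 0.0, 263.744], [0.0, 417.827, 185.767], [0.0, 0.0, 1.0]], 'k1': -0.05, 'xyz': [1.085, -0.107, 0.594], 'rotation': [0.778, 0.449, -0.21, -0.386]}
side cap_wide cut 0.84 [290.8 180.8  24.1  20.3]
side cap_wide tip 0.88 [289.9 188.4]
side cap_narrow cut 0.55 [232.6 201.8  18.3  22.5]
side cap_narrow tip 0.61 [231.2 208.6]
side bearing cut 0.9 [282.3 236.2  43.2  43.7]
side bearing tip 0.69 [283.6 241.1]
side seat tip 0.84 [281. 227.]
top {'camera_matrix': [[441.254, 0.0, 253.637], [0.0, 441.254, 196.516], [0.0, 0.0, 1.0]], 'k1': -0.156, 'xyz': [0.337, 0.241, 0.983], 'rotation': [0.762, -0.64, 0.066, -0.075]}
top cap_wide cut 0.7 [214.2 221.2  21.2  21. ]
top cap_wide tip 0.8 [213.5 221. ]
top cap_wide tip 0.2 [209.2 150.8]
top cap_narrow cut 0.75 [285.  230.9  18.3  21.1]
top cap_narrow tip 0.74 [284.5 231.5]
top bearing cut 0.66 [273.8 173.3  36.9  37.2]
top bearing tip 0.9 [271.2 173.4]
top seat tip 0.93 [277.4 165.7]
```

```bash
cat > h.py <<'E'
import numpy as np, cv2
from scipy.spatial.transform import Rotation as R
from rig import get_obs, imaging, robot
def cam(c):
    p=imaging.camera_params(c); K=np.array(p["camera_matrix"]); return K,p["k1"],np.array(p["xyz"]),R.from_quat(p["rotation"])
def ray(c,px):
    K,k1,o,r=cam(c); d=np.array([(px[0]-K[0,2])/K[0,0],(px[1]-K[1,2])/K[1,1]])
    u=cv2.undistortPoints(np.array([[px]],float),K,np.array([k1,0,0,0.]))[0,0]
    v=r.apply([u[0],u[1],1]); return o,v/np.linalg.norm(v)
def plane(c,px,z):
    o,v=ray(c,px); return o+v*(z-o[2])/v[2]
def tri(a,b):
    (o1,v1),(o2,v2)=ray("side",a),ray("top",b)
    s=np.linalg.lstsq(np.c_[v1,-v2],o2-o1,rcond=None)[0]
    p,q=o1+s[0]*v1,o2+s[1]*v2; return (p+q)/2,np.linalg.norm(p-q)
def proj(c,P):
    K,k1,o,r=cam(c); q,_=cv2.projectPoints(r.inv().apply(np.atleast_2d(P)-o),np.zeros(3),np.zeros(3),K,np.array([k1,0,0,0.])); return q[:,0]
E
python3 - <<'E'
from h import *
for n,a,b in(("wide",(289.9,188.4),(213.5,221)),("narrow",(231.2,208.6),(284.5,231.5)),("bearing",(283.6,241.1),(271.2,173.4)),("seat",(281,227),(277.4,165.7))):
    P,e=tri(a,b); print(n,P.round(4),e.round(4))
o=get_obs(); print(R.from_quat(o["tool_rot"]).as_matrix().round(2))
for c in("side","top"):
    im=cv2.imread(f"pics/{c}0.png"); cv2.imwrite(f"pics/{c}0v.png",cv2.resize(im,(768,576)))
E
```

```text
wide [ 0.4631  0.3489 -0.0092] 0.0046
narrow [ 0.4677  0.1895 -0.0011] 0.0018
bearing [ 0.5979  0.2411 -0.0111] 0.0021
seat [0.6041 0.2295 0.0387] 0.0001
[[ 0.    0.32 -0.95]
 [-0.   -0.95 -0.32]
 [-1.    0.    0.  ]]
```

View pics/side0v.png

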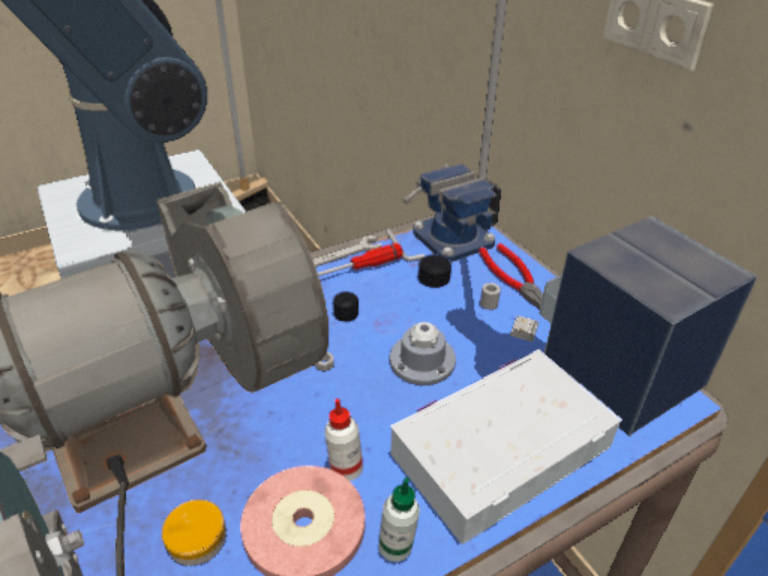

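View pics/top0v.png

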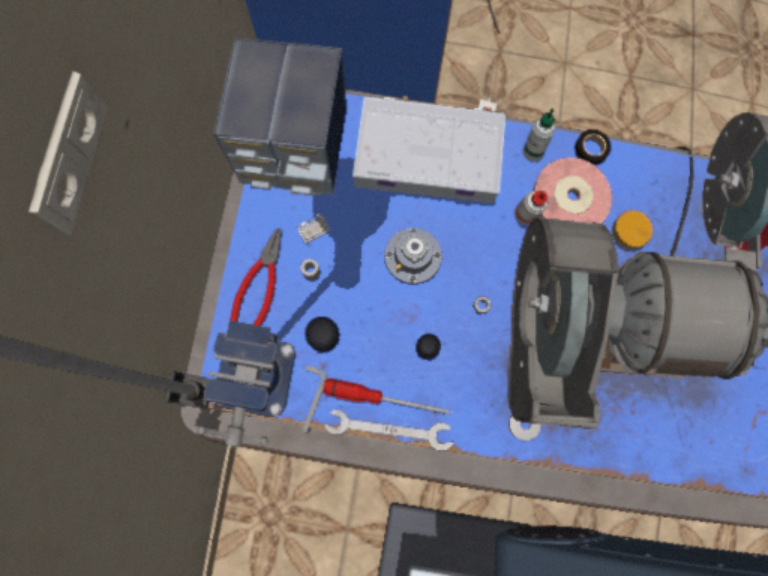

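```bash
python3 - <<'E'
from h import *
s=cv2.imread("pics/side0.png")[100:265,205:355]; t=cv2.imread("pics/top0.png")[135:295,130:300]
f=lambda i,k:cv2.resize(i,None,fx=k,fy=k,interpolation=cv2.INTER_CUBIC)
cv2.imwrite("pics/sc.png",f(s,3.6)); cv2.imwrite("pics/tc.png",f(t,3.75))
for c,z in(("side",.015),("top",.03)):
    for t in("cap_wide","cap_narrow","bush","bearing"):
        for d in imaging.cut_out(c,t)[:1]:
            m=d["pixels"]; v,u=np.nonzero(m)
            # fit a model: project cap silhouette, match mask centroid
            if t=="bearing": prof=[(.044,0),(.044,.01),(.028,.01),(.028,.04),(.018,.04),(.018,.053),(.012,.059)]
            else:
                r,h={"cap_wide":(.025,.03),"cap_narrow":(.018,.03),"bush":(.0135,.03)}[t]; prof=[(r,0),(r,h)]
            a=np.linspace(0,2*np.pi,40)
            def sil(xy):
                P=np.array([[xy[0]+r*np.cos(q),xy[1]+r*np.sin(q),h] for r,h in prof for q in a])
                im=np.zeros((384*4,512*4),np.uint8); q=proj(c,P)
                for i in range(len(prof)-1):
                    hull=cv2.convexHull((q[40*i:40*i+80]*4+2).round().astype(np.int32)); cv2.fillConvexPoly(im,hull,1)
                V,U=np.nonzero(im); return np.array([U.mean()/4-.375,V.mean()/4-.375]),len(U)/16
            tgt=np.array([u.mean(),v.mean()]); xy=plane(c,tgt,z)[:2]
            for _ in range(6):
                s0,A=sil(xy); J=np.c_[(sil(xy+[.01,0])[0]-s0)/.01,(sil(xy+[0,.01])[0]-s0)/.01]; xy=xy+np.linalg.solve(J,tgt-s0)
            print(c,t,xy.round(4),"area model",round(A),"mask",m.sum(),round(d["confidence"],2))
E
```

```text
side cap_wide [0.4597 0.3442] area model 457 mask 420 0.84
side cap_narrow [0.469  0.1872] area model 336 mask 301 0.55
side bush [0.5511 0.3814] area model 214 mask 198 0.7
side bearing [0.6017 0.2324] area model 1434 mask 1372 0.9
top cap_wide [0.4595 0.3459] area model 454 mask 404 0.7
top cap_narrow [0.4678 0.1893] area model 246 mask 239 0.75
top bearing [0.6032 0.2337] area model 1168 mask 1102 0.66
```

View pics/sc.png

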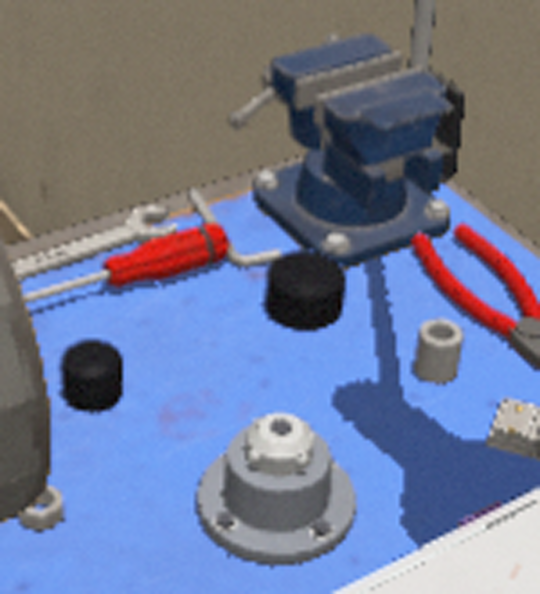

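View pics/tc.png

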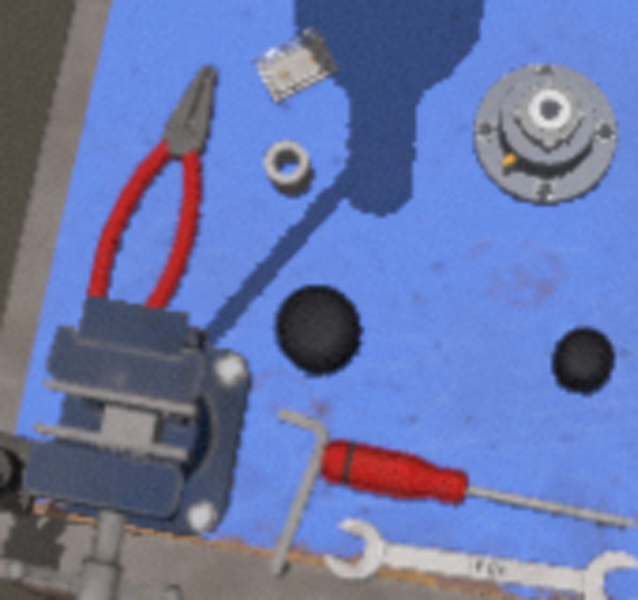

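```bash
python3 - <<'E'
from h import *
for n,a,b in(("hubtop",(283,218.6),(276.4,163.8)),("visejaw-",(281.4,119.4),(179.3,256.3)),("visejaw+",(295.3,129.2),(184.7,235))):
    P,e=tri(a,b); print(n,P.round(4),e.round(4))
print("vise bolt",plane("top",(130+232/3.75,135+368/3.75),.015).round(3))
print("box edge", plane("top",(430/1.5,195/1.5),.07).round(3))
o,v=ray("side",(180,138))
for x in(.6,.5,.4,.3): print((o+v*(x-o[0])/v[0]).round(3))
for z in(.2,.3,.4): print([plane("top",(c/1.5,r/1.5),z).round(2).tolist() for c,r in((515,330),(610,330),(560,425),(560,220))])
print("seat/bear masks",proj("side",[[.6025,.233,.059],[.604,.2295,.059]]).round(1),proj("top",[[.6025,.233,.059],[.604,.2295,.059]]).round(1))
E
```

```text
hubtop [0.6028 0.233  0.0578] 0.0011
visejaw- [0.3649 0.3851 0.1164] 0.0116
visejaw+ [0.4107 0.388  0.1118] 0.0017
vise bolt [0.426 0.39  0.015]
box edge [0.679 0.223 0.07 ]
[0.6   0.052 0.288]
[0.5   0.085 0.225]
[0.4   0.117 0.162]
[0.3   0.15  0.099]
[[0.48, 0.1, 0.2], [0.5, -0.02, 0.2], [0.38, 0.03, 0.2], [0.63, 0.06, 0.2]]
[[0.46, 0.12, 0.3], [0.48, 0.01, 0.3], [0.37, 0.06, 0.3], [0.59, 0.08, 0.3]]
[[0.44, 0.13, 0.4], [0.46, 0.05, 0.4], [0.37, 0.08, 0.4], [0.55, 0.11, 0.4]]
seat/bear masks [[282.6 218.1]
 [281.5 219.2]] [[276.2 163.6]
 [277.9 163.2]]
```

```bash
python3 -m inch '[[87,[-60,0,0],[0,0,0]],[87,[-60,0,0],[0,0,0]],[87,[-60,0,0],[0,0,0]],[87,[-60,0,0],[-10,0,0]],[87,[-30,0,0],[-10,0,0]],[87,[0,0,0],[-10,0,0]],[87,[0,0,0],[-10,0,0]],[87,[0,0,0],[-10,0,0]],[87,[0,0,0],[-10,0,0]],[87,[0,0,0],[-10,0,0]],[87,[0,0,0],[-10,0,0]],[87,[0,0,0],[-10,0,0]]]'
cat >> h.py <<'E'
def togo(P,yaw):
    "shift in tool mm, turn in tool deg to put TCP at P, tool down, jaw axis at yaw deg"
    o=get_obs(); M=R.from_quat(o["tool_rot"]); c,s=np.cos(np.radians(yaw)),np.sin(np.radians(yaw))
    T=R.from_matrix(np.array([[0,0,-1],[c,s,0],[s,-c,0]]).T)
    print("t",o["time"],"pos",np.round(o["position"],4),"shift",(M.inv().apply(np.array(P)-o["position"])*1e3).round(1),"turn",np.degrees((M.inv()*T).as_rotvec()).round(1),"F",np.round(o["ft_force"],1),"w",round(o["grip_width"],4))
E
python3 -c "
from h import *
togo((.5,-.2,.45),30)"
```

```text
time: 2.7
position: [0.2029, -0.5904, 0.4636]
tool_rot: [0.396, 0.586, -0.396, 0.586]
ft_force: [-0.0, -0.7, 0.5]
grip_width: 0.087
t 2.7 pos [ 0.2029 -0.5904  0.4636] shift [  13.6  421.5 -251.1] turn [-8.1  0.  -0. ] F [-0.  -0.7  0.5] w 0.087
```

```bash
python3 -m inch '[[87,[0,0,0],[-8,0,0]],[87,[0,50,-21],[0,0,0]],[87,[0,50,-21],[0,0,0]],[87,[0,50,-21],[0,0,0]],[87,[0,50,-21],[0,0,0]],[87,[0,50,-21],[0,0,0]],[87,[0,50,-21],[0,0,0]],[87,[0,50,-21],[0,0,0]],[87,[0,50,-21],[0,0,0]],[87,[0,50,-21],[0,0,0]]]'
python3 -c "
from h import *
togo((.46,.345,.4),30)"
```

```text
time: 3.95
position: [0.503, -0.1921, 0.4623]
tool_rot: [0.355, 0.611, -0.354, 0.612]
ft_force: [1.4, 0.4, 0.1]
grip_width: 0.0867
t 3.95 pos [ 0.503  -0.1921  0.4623] shift [  62.7  229.3 -487.5] turn [-0.2  0.  -0.1] F [1.4 0.4 0.1] w 0.0867
```

```bash
python3 -m inch '[[64,[0,23,-49],[0,0,0]],[64,[0,23,-49],[0,0,0]],[64,[0,23,-49],[0,0,0]],[64,[0,23,-49],[0,0,0]],[64,[0,23,-49],[0,0,0]],[64,[0,23,-49],[0,0,0]],[64,[0,23,-49],[0,0,0]],[64,[0,23,-49],[0,0,0]],[64,[20,23,-49],[0,0,0]],[64,[40,20,-45],[0,0,0]],[64,[0,0,0],[0,0,0]]]'
python3 - <<'E'
from h import *
togo((.4596,.345,.15),30)
print("driver handle",[plane("top",(130+c/3.75,135+r/3.75),z).round(3).tolist() for c,r,z in((325,440,.014),(325,470,.014),(465,480,.014),(325,425,.005),(190,310,.1))])
E
```

```text
time: 5.32
position: [0.4563, 0.3619, 0.4022]
tool_rot: [0.355, 0.611, -0.351, 0.614]
ft_force: [0.1, 1.3, 0.9]
grip_width: 0.064
t 5.325 pos [0.4563 0.3619 0.4022] shift [252.1  -7.5  16.1] turn [ 0.1  0.  -0.4] F [0.1 1.3 0.9] w 0.064
driver handle [[0.394, 0.329, 0.014], [0.377, 0.325, 0.014], [0.386, 0.244, 0.014], [0.404, 0.331, 0.005], [0.445, 0.406, 0.1]]
```

```bash
python3 -m inch '[[64,[50,-4,8],[0,0,0]],[64,[50,-4,8],[0,0,0]],[64,[50,0,0],[0,0,0]],[64,[50,0,0],[0,0,0]],[64,[50,0,0],[0,0,0]],[64,[40,0,0],[0,0,0]],[64,[0,0,0],[0,0,0]]]'
python3 - <<'E'
from h import *
togo((.4596,.345,.006),30)
ims=[]
for c,(u,v) in(("side",(290,165)),("top",(212,225))):
    im=imaging.camera(c)[:,:,::-1].copy()
    ims.append(cv2.resize(im[v-65:v+65,u-65:u+65],(400,400),interpolation=cv2.INTER_CUBIC))
cv2.imwrite("pics/app.png",np.hstack(ims))
E
```

```text
time: 6.2
position: [0.4709, 0.3422, 0.114]
tool_rot: [0.361, 0.606, -0.347, 0.619]
ft_force: [-0.5, -0.4, 0.2]
grip_width: 0.0639
t 6.2 pos [0.4709 0.3422 0.114 ] shift [107.7 -11.2  -8.7] turn [-0.1  0.3 -1.5] F [-0.5 -0.4  0.2] w 0.0639
```

View pics/app.png

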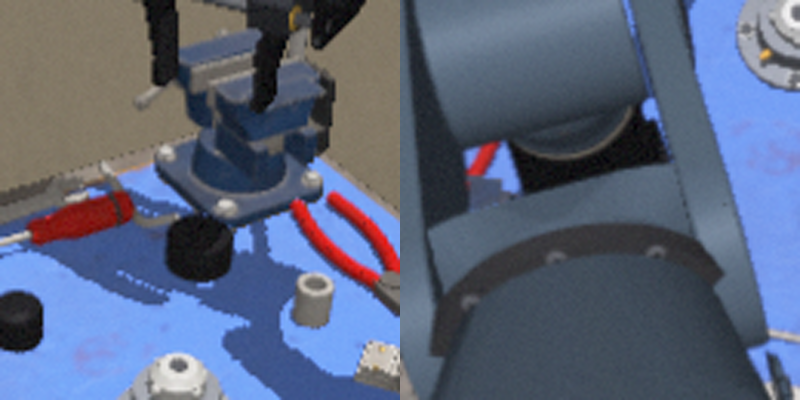

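```bash
python3 -m inch '[[64,[20,-11,-8],[0,0,-1.5]],[64,[30,0,0],[0,0,0]],[64,[10,0,0],[0,0,0]],[64,[0,0,0],[0,0,0]]]'
python3 -c "
from h import *
togo((.4596,.345,.006),30)"
```

```text
time: 6.8
position: [0.4642, 0.3482, 0.0608]
tool_rot: [0.358, 0.607, -0.35, 0.617]
ft_force: [0.5, 1.0, -0.5]
grip_width: 0.0637
t 6.8 pos [0.4642 0.3482 0.0608] shift [54.7 -6.5  0.1] turn [-0.1  0.4 -1. ] F [ 0.5  1.  -0.5] w 0.0637
```

```bash
python3 -m inch '[[64,[5,-6,0],[0,0.3,-1]],[64,[10,-1,0],[0,0,0]],[64,[8,0,0],[0,0,0]],[64,[0,0,0],[0,0,0]]]'
python3 -c "
from h import *
togo((.4596,.345,.006),30)"
```

```text
time: 7.3
position: [0.459, 0.3452, 0.0382]
tool_rot: [0.354, 0.611, -0.353, 0.613]
ft_force: [0.0, 0.4, 0.1]
grip_width: 0.0639
t 7.3 pos [0.459  0.3452 0.0382] shift [32.2  0.3  0.4] turn [-0.1  0.1 -0.1] F [0.  0.4 0.1] w 0.0639
```

```bash
python3 -m inch '[[64,[12,0,0],[0,0,0]],[64,[10,0,0],[0,0,0]],[64,[8,0,0],[0,0,0]],[64,[0,0,0],[0,0,0]]]'
python3 -c "
from h import *
togo((.4596,.345,.006),30)"
```

```text
time: 7.8
position: [0.4591, 0.3451, 0.0057]
tool_rot: [0.354, 0.611, -0.354, 0.613]
ft_force: [-0.4, 0.4, 0.0]
grip_width: 0.0642
t 7.8 pos [0.4591 0.3451 0.0057] shift [-0.3  0.4  0.4] turn [-0.1  0.1 -0.1] F [-0.4  0.4  0. ] w 0.0642
```

```bash
python3 -m inch '[[40,[0,0,0],[0,0,0]],[40,[0,0,0],[0,0,0]],[40,[0,0,0],[0,0,0]],[40,[0,0,0],[0,0,0]],[40,[-10,0,0],[0,0,0]],[40,[-20,0,0],[0,0,0]],[40,[-40,0,0],[0,0,0]],[40,[-40,0,0],[0,0,0]],[40,[0,0,0],[0,0,0]]]' 40
python3 -c "
from h import *
togo((.6028,.233,.12),30)"
```

```text
time: 8.93
position: [0.4597, 0.3457, 0.1221]
tool_rot: [0.355, 0.611, -0.353, 0.614]
ft_force: [1.1, -0.1, -0.9]
grip_width: 0.0402
t 8.925 pos [0.4597 0.3457 0.1221] shift [  2.8  67.7 169. ] turn [-0.1  0.1 -0.3] F [ 1.1 -0.1 -0.9] w 0.0402
```

```bash
python3 - <<'E'
from h import *
im=imaging.camera("side")[:,:,::-1]
cv2.imwrite("pics/g1.png",cv2.resize(im[90:250,200:360],(600,600),interpolation=cv2.INTER_CUBIC))
for d in imaging.cut_out("side","cap_wide")[:2]: print(d["confidence"],d["box"])
E
```

```text
0.91 [290.8, 181.2, 24.7, 19.2]
```

View pics/g1.png

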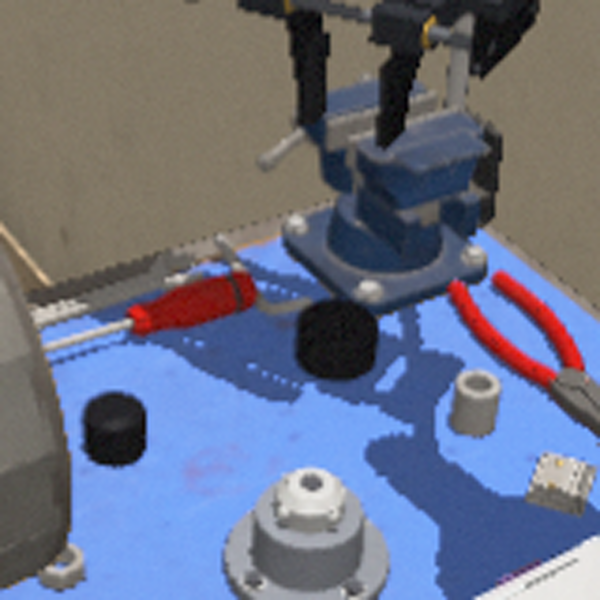

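```bash
python3 -m inch '[[66,[0,0,0],[0,0,0]],[66,[0,0,0],[0,0,0]],[66,[0,0,0],[0,0,0]],[66,[20,0,0],[0,0,-0.3]],[66,[30,0,0],[0,0,0]],[66,[20,0,0],[0,0,0]],[66,[0,0,0],[0,0,0]]]'
python3 - <<'E'
from h import *
import json
r=[]
d=imaging
im=imaging.camera("side")
print([ (round(x["confidence"],2),np.round(x["pixel"],1)) for x in imaging.tip_of("side","cap_wide")[:1]],[np.round(x["box"],1) for x in imaging.cut_out("side","cap_wide")[:1]])
togo((.4596,.345,.006),30)
E
```

```text
time: 9.9
position: [0.4526, 0.3417, 0.0391]
tool_rot: [0.348, 0.615, -0.36, 0.609]
ft_force: [-0.4, -0.1, -0.2]
grip_width: 0.0662
[(0.97, array([290.9, 187.8]))] [array([291.6, 182.2,  20.9,  19.9])]
t 10.05 pos [0.4547 0.3428 0.0417] shift [35.6  5.8  0.5] turn [-0.1  0.1  0.8] F [0.9 0.7 0.3] w 0.0658
```

```bash
python3 -m inch '[[66,[5,6,0],[0,0,0.8]],[66,[10,0,0],[0,0,0]],[66,[10,0,0],[0,0,0]],[66,[8,0,0],[0,0,0]],[66,[0,0,0],[0,0,0]]]'
python3 -c "
from h import *
togo((.4596,.345,.004),30)"
```

```text
time: 10.68
position: [0.4616, 0.3467, 0.008]
tool_rot: [0.355, 0.611, -0.353, 0.613]
ft_force: [-0.1, -0.2, 0.3]
grip_width: 0.0658
t 10.675 pos [0.4616 0.3467 0.008 ] shift [ 4.  -2.6  0.5] turn [-0.1  0.1 -0.3] F [-0.1 -0.2  0.3] w 0.0658
```

```bash
python3 -m inch '[[66,[4,-2,0],[0,0,-0.3]],[30,[0,0,0],[0,0,0]],[30,[0,0,0],[0,0,0]],[30,[0,0,0],[0,0,0]],[30,[0,0,0],[0,0,0]],[30,[0,0,0],[0,0,0]],[30,[0,0,0],[0,0,0]]]' 40
python3 -c "
from h import *
togo((.4596,.345,.004),30)"
```

```text
time: 11.55
position: [0.4604, 0.346, 0.0045]
tool_rot: [0.354, 0.611, -0.354, 0.613]
ft_force: [0.1, -0.4, -0.1]
grip_width: 0.0306
t 11.55 pos [0.4604 0.346  0.0045] shift [ 0.5 -1.2  0.5] turn [-0.1  0.1 -0.1] F [ 0.1 -0.4 -0.1] w 0.0306
```

```bash
python3 - <<'E'
from h import *
im=imaging.camera("side")[:,:,::-1].copy()
cv2.imwrite("pics/g2.png",cv2.resize(im[120:220,240:340],(600,600),interpolation=cv2.INTER_CUBIC))
for n in("cap_wide","cap_narrow"):
  for d in imaging.cut_out("side",n)[:2]: print(n,d["confidence"],d["box"])
print(proj("side",[[.4604,.346,.0045],[.4604,.346,.0235]]))
E
```

```text
cap_wide 0.68 [290.1, 181.4, 22.4, 23.1]
cap_narrow 0.85 [230.9, 203.2, 21.3, 20.9]
cap_narrow 0.62 [291.1, 178.9, 23.9, 22.3]
[[289.53897973 183.36359839]
 [290.02569312 176.79231279]]
```

View pics/g2.png

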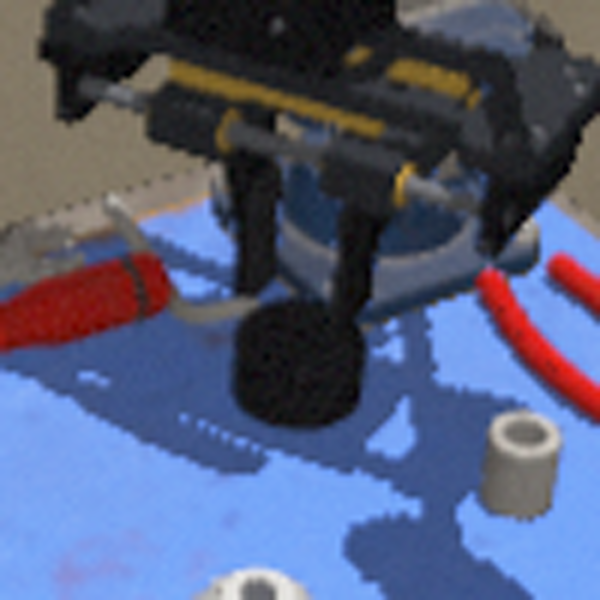

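```bash
python3 - <<'E'
from h import *
for P,s in(((.4709,.3422,.114),(294.9,130.9)),((.4597,.3457,.1221),(293.6,125.3)),((.4604,.346,.0045),(290.3,170.5))):
    print(proj("side",[P])[0].round(1),s)
o=get_obs()
# predicted finger inner tip points for current opening
y=R.from_quat(o["tool_rot"]).apply([0,1,0]); w=o["grip_width"]/2
print(proj("side",[np.array(o["position"])+y*w,np.array(o["position"])-y*w]).round(1), o["position"],y)
E
```

```text
[293.7 145.9] (294.9, 130.9)
[292.4 139.9] (293.6, 125.3)
[289.5 183.4] (290.3, 170.5)
[[295.4 185.4]
 [283.7 181.3]] [0.4603547  0.34594923 0.00445134] [0.86666277 0.49889303 0.00117844]
```

```bash
python3 -m inch '[[66,[0,-1,0],[0,0,0]],[66,[0,0,0],[0,0,0]],[66,[0,0,0],[0,0,0]],[66,[0,0,0],[0,0,0]],[66,[3,0,0],[0,0,0]],[66,[2,0,0],[0,0,0]]]'
python3 - <<'E'
from h import *
togo((.4596,.345,.004),30)
for c in("side","top"):
    im=imaging.camera(c)[:,:,::-1]; cv2.imwrite(f"pics/{c}3.png",im)
a=cv2.imread("pics/side3.png")[110:230,220:340];b=cv2.imread("pics/top3.png")[165:285,150:270]
cv2.imwrite("pics/n3.png",np.hstack([cv2.resize(x,(400,400),interpolation=cv2.INTER_CUBIC) for x in(a,b)]))
E
```

```text
time: 12.45
position: [0.4595, 0.3455, -0.0007]
tool_rot: [0.354, 0.611, -0.354, 0.613]
ft_force: [0.2, -0.4, 1.2]
grip_width: 0.0655
t 12.45 pos [ 0.4595  0.3455 -0.0007] shift [-4.7 -0.2  0.4] turn [-0.1  0.1 -0.1] F [ 0.2 -0.4  1.2] w 0.0655
```

View pics/n3.png

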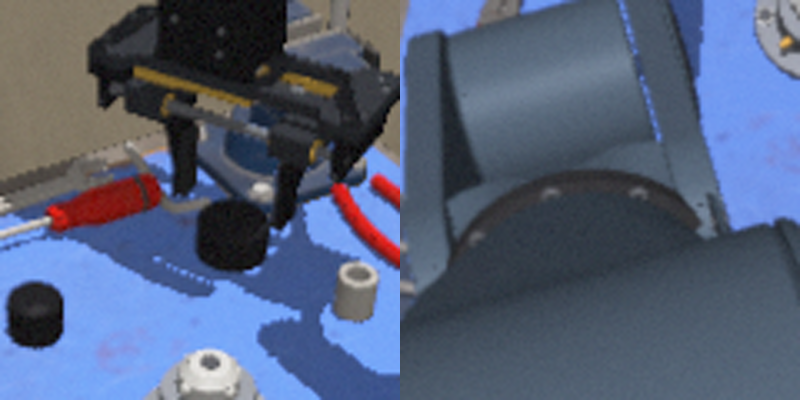

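```bash
python3 -m inch '[[66,[2,0,0],[0,0,0]],[66,[2,0,0],[0,0,0]]]'; python3 -m inch '[[66,[3,0,0],[0,0,0]],[66,[0,0,0],[0,0,0]]]'
```

```text
time: 12.8
position: [0.4595, 0.3454, -0.005]
tool_rot: [0.354, 0.611, -0.354, 0.613]
ft_force: [-0.8, -0.2, -0.8]
grip_width: 0.0658
time: 13.05
position: [0.4593, 0.3453, -0.0085]
tool_rot: [0.354, 0.612, -0.354, 0.613]
ft_force: [-0.1, 0.7, 0.9]
grip_width: 0.0656
```

```bash
python3 -m inch '[[66,[4,0,0],[0,0,0]],[66,[4,0,0],[0,0,0]],[66,[0,0,0],[0,0,0]]]'; python3 -m inch '[[66,[3,0,0],[0,0,0]],[66,[0,0,0],[0,0,0]]]'
python3 - <<'E'
from h import *
togo((.4596,.345,.004),30)
im=imaging.camera("side")[:,:,::-1]; cv2.imwrite("pics/n4.png",cv2.resize(im[140:220,240:340],(750,600),interpolation=cv2.INTER_CUBIC))
E
```

```text
time: 13.42
position: [0.4593, 0.3453, -0.0171]
tool_rot: [0.354, 0.612, -0.354, 0.613]
ft_force: [-0.1, -0.7, 0.1]
grip_width: 0.066
time: 13.68
position: [0.4593, 0.3453, -0.0204]
tool_rot: [0.354, 0.612, -0.354, 0.613]
ft_force: [0.4, -0.3, -0.3]
grip_width: 0.0663
t 13.675 pos [ 0.4593  0.3453 -0.0204] shift [-24.4   0.1   0.5] turn [-0.1  0.1 -0. ] F [ 0.4 -0.3 -0.3] w 0.0663
```

View pics/n4.png

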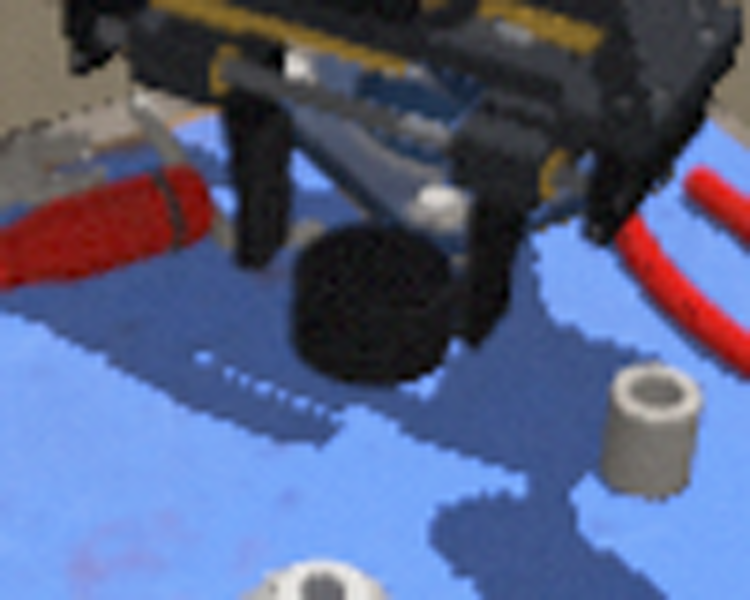

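```bash
python3 -m inch '[[66,[4,0,0],[0,0,0]],[66,[4,0,0],[0,0,0]],[66,[0,0,0],[0,0,0]]]'; python3 -m inch '[[35,[0,0,0],[0,0,0]],[35,[0,0,0],[0,0,0]],[35,[0,0,0],[0,0,0]],[35,[0,0,0],[0,0,0]],[35,[0,0,0],[0,0,0]]]' 40
```

```text
time: 14.1
position: [0.4596, 0.3454, -0.0287]
tool_rot: [0.354, 0.611, -0.354, 0.613]
ft_force: [-0.1, 0.7, 0.5]
grip_width: 0.0658
time: 14.72
position: [0.4597, 0.3455, -0.0286]
tool_rot: [0.354, 0.611, -0.354, 0.613]
ft_force: [-0.5, -0.7, -0.7]
grip_width: 0.0492
```

```bash
python3 -m inch '[[35,[-5,0,0],[0,0,0]],[35,[-20,0,0],[0,0,0]],[35,[-35,0,0],[0,0,0]],[35,[-35,0,0],[0,0,0]],[35,[0,0,0],[0,0,0]],[35,[0,0,0],[0,0,0]]]'
python3 - <<'E'
from h import *
o=get_obs()
im=imaging.camera("side")
x=imaging.tip_of("side","cap_wide")[:1]; y=imaging.cut_out("side","cap_wide")[:1]
print([(d["confidence"],d["pixel"]) for d in x],[(d["confidence"],d["box"]) for d in y])
p=np.array(o["position"]); rise=p[2]+.0286
print(rise, proj("side",[[p[0],p[1]-.0005,rise],[p[0],p[1]-.0005,rise+.015]]).round(1))
togo((.6028,.2335,p[2]),30)
E
```

```text
time: 15.48
position: [0.4587, 0.3451, 0.0694]
tool_rot: [0.354, 0.612, -0.354, 0.613]
ft_force: [-0.2, -0.8, 0.5]
grip_width: 0.0497
[(0.92, [290.4, 151.5])] [(0.95, [291.2, 143.9, 23.4, 23.2])]
0.0979842060811637 [[291.1 149.2]
 [291.5 143.4]]
t 15.625 pos [0.4586 0.3451 0.0687] shift [ -0.6  69.3 168.6] turn [-0.1  0.1  0.1] F [-1.1 -0.4 -0.7] w 0.0492
```

```bash
python3 -m inch '[[35,[0,14,34],[0,0,0]],[35,[0,14,34],[0,0,0]],[35,[0,14,34],[0,0,0]],[35,[0,14,34],[0,0,0]],[35,[0,14,33],[0,0,0]],[35,[0,0,0],[0,0,0]],[35,[0,0,0],[0,0,0]]]'
python3 - <<'E'
from h import *
for _ in range(1):
    imaging.camera("side"); imaging.camera("top")
o=get_obs(); p=np.array(o["position"])
for c in("side","top"):
    print(c,[(round(d["confidence"],2),np.round(d["pixel"],1)) for d in imaging.tip_of(c,"cap_wide")[:1]],[(round(d["confidence"],2),np.round(d["box"],1),d["pixels"].sum()) for d in imaging.cut_out(c,"cap_wide")[:1]])
    z=p[2]+.0286; print(" expect at reading",proj(c,[[p[0],p[1],z],[p[0],p[1],z+.015]]).round(1).tolist(),"over hub",proj(c,[[.6028,.233,z],[.6028,.233,z+.015]]).round(1).tolist())
togo((.6028,.233,p[2]),30)
E
```

```text
time: 16.5
position: [0.6014, 0.2293, 0.0588]
tool_rot: [0.349, 0.617, -0.358, 0.608]
ft_force: [-0.3, 0.1, -0.6]
grip_width: 0.0489
side [(0.81, array([280.7, 206.6]))] [(0.68, array([281.6, 202.4,  27.1,  28. ]), np.int64(654))]
 expect at reading [[281.6, 206.8], [282.0, 200.6]] over hub [[283.5, 206.7], [283.9, 200.5]]
top [] []
 expect at reading [[278.4, 160.6], [278.9, 158.6]] over hub [[277.0, 159.8], [277.4, 157.8]]
t 16.8 pos [0.6023 0.2301 0.0602] shift [ 0.9  1.9 -2.3] turn [ 0.1 -0.1  0.9] F [-0.8 -0.4 -0.9] w 0.0494
```

```bash
python3 -m inch '[[35,[0,2,-2],[0,0,0.9]],[35,[5,0,0],[0,0,0]],[35,[8,0,0],[0,0,0]],[35,[0,0,0],[0,0,0]]]'
python3 - <<'E'
from h import *
o=get_obs(); p=np.array(o["position"]); imaging.camera("side")
z=p[2]+.0286; print([(round(d["confidence"],2),np.round(d["pixel"],1)) for d in imaging.tip_of("side","cap_wide")[:1]],proj("side",[[.6028,.233,z]]))
togo((.6028,.233,p[2]),30)
E
```

```text
time: 17.3
position: [0.6021, 0.2339, 0.0465]
tool_rot: [0.354, 0.613, -0.352, 0.612]
ft_force: [-0.4, -0.0, -0.7]
grip_width: 0.0494
[(0.83, array([281.5, 213.9]))] [[283.15237287 211.80304151]]
t 17.4 pos [0.6029 0.234  0.0472] shift [ 0.7 -0.6  0.9] turn [ 0.2 -0.1 -0.2] F [ 0.2 -0.5 -1.4] w 0.0495
```

```bash
python3 -m inch '[[35,[8,0,0],[0,0,0]],[35,[6,0,0],[0,0,0]],[35,[4,0,0],[0,0,0]],[35,[0,0,0],[0,0,0]]]'; python3 -m inch '[[35,[4,0,0],[0,0,0]],[35,[2,0,0],[0,0,0]],[35,[0,0,0],[0,0,0]]]'
python3 - <<'E'
from h import *
togo((.6028,.233,.0114),30)
E
```

```text
time: 17.9
position: [0.6031, 0.2339, 0.0278]
tool_rot: [0.354, 0.613, -0.351, 0.613]
ft_force: [-0.3, -0.4, -0.4]
grip_width: 0.0498
time: 18.27
position: [0.6045, 0.2338, 0.0227]
tool_rot: [0.354, 0.612, -0.351, 0.614]
ft_force: [-0.2, 0.1, -0.2]
grip_width: 0.0497
t 18.275 pos [0.6045 0.2338 0.0227] shift [11.3 -1.9 -0.1] turn [ 0.2 -0.  -0.3] F [-0.2  0.1 -0.2] w 0.0497
```

```bash
python3 -m inch '[[35,[1,-1.5,0],[0,0,-0.3]],[35,[2,0,0],[0,0,0]]]'; python3 -m inch '[[35,[2,0,0],[0,0,0]]]';  python3 -m inch '[[35,[2,0,0],[0,0,0]]]'
```

```text
time: 18.52
position: [0.6047, 0.2336, 0.0218]
tool_rot: [0.354, 0.612, -0.352, 0.614]
ft_force: [-2.1, -0.2, 12.3]
grip_width: 0.0498
time: 18.65
position: [0.605, 0.2337, 0.0216]
tool_rot: [0.354, 0.612, -0.352, 0.614]
ft_force: [-2.9, -0.6, 11.9]
grip_width: 0.0497
time: 18.77
position: [0.605, 0.2337, 0.0215]
tool_rot: [0.354, 0.612, -0.351, 0.614]
ft_force: [-3.0, -0.7, 12.8]
grip_width: 0.0493
```

```bash
python3 -m inch '[[35,[3,-1.7,-1],[0,0,0]]]'; python3 -m inch '[[35,[3,-1.7,-1],[0,0,0]]]';  python3 -m inch '[[35,[3.5,-1,-0.5],[0,0,0]]]'
```

```text
time: 18.9
position: [0.6049, 0.2338, 0.021]
tool_rot: [0.354, 0.611, -0.351, 0.615]
ft_force: [-0.9, -1.1, 11.5]
grip_width: 0.0495
time: 19.02
position: [0.6048, 0.2339, 0.0202]
tool_rot: [0.355, 0.61, -0.35, 0.616]
ft_force: [0.9, -0.8, 7.8]
grip_width: 0.0495
time: 19.15
position: [0.6049, 0.2339, 0.0182]
tool_rot: [0.356, 0.609, -0.349, 0.617]
ft_force: [0.2, -0.4, 1.9]
grip_width: 0.0495
```

```bash
python3 -c "
from h import *
togo((.605,.234,.0114),30)"; python3 -m inch '[[35,[2,0,0],[0,0,-0.6]],[35,[2,0,0],[0,0,-0.3]]]';  python3 -m inch '[[35,[2,0,0],[0,0,0]]]'; python3 -c "
from h import *
togo((.605,.234,.0114),30)"
```

```text
t 19.15 pos [0.6049 0.2339 0.0182] shift [ 6.8  0.1 -0.1] turn [ 0.2  0.3 -0.8] F [ 0.2 -0.4  1.9] w 0.0495
time: 19.4
position: [0.6036, 0.2336, 0.0131]
tool_rot: [0.35, 0.612, -0.355, 0.614]
ft_force: [-0.1, 0.3, -0.2]
grip_width: 0.0494
time: 19.52
position: [0.6035, 0.2337, 0.0113]
tool_rot: [0.35, 0.613, -0.355, 0.613]
ft_force: [-2.9, -1.8, 13.1]
grip_width: 0.0498
t 19.525 pos [0.6035 0.2337 0.0113] shift [-0.1  1.4  0.4] turn [0.2 0.3 0.3] F [-2.9 -1.8 13.1] w 0.0498
```

```bash
python3 -m inch '[[35,[2,0,0],[0,0,0.3]],[35,[2,0,0],[0,0,0]],[35,[2,0,0],[0,0,0]],[35,[2,0,0],[0,0,0]]]';  python3 -m inch '[[35,[2,0,0],[0,0,0]],[35,[2,0,0],[0,0,0]],[35,[2,0,0],[0,0,0]],[35,[2,0,0],[0,0,0]]]'
python3 - <<'E'
from h import *
for i in range(4):
    im=imaging.camera("side"); togo((.6028,.233,.0114),30)
print([(round(d["confidence"],2),np.round(d["pixel"],1)) for d in imaging.tip_of("side","cap_wide")[:1]],proj("side",[[.6028,.233,.04]]).round(1))
cv2.imwrite("pics/end.png",cv2.resize(im[180:270,230:340,::-1],(733,600),interpolation=cv2.INTER_CUBIC))
E
```

```text
time: 20.02
position: [0.6037, 0.2337, 0.0112]
tool_rot: [0.351, 0.611, -0.353, 0.615]
ft_force: [-3.4, -2.1, 11.6]
grip_width: 0.0494
time: 20.52
position: [0.6037, 0.2337, 0.0112]
tool_rot: [0.351, 0.611, -0.353, 0.615]
ft_force: [-3.1, -1.8, 12.3]
grip_width: 0.0494
t 20.575 pos [0.6037 0.2337 0.0112] shift [-0.2 -1.2  0.1] turn [ 0.2  0.4 -0. ] F [-2.7 -1.8 11.2] w 0.0496
t 20.625 pos [0.6038 0.2337 0.0112] shift [-0.2 -1.2  0.1] turn [ 0.2  0.4 -0. ] F [-3.6 -0.5 12. ] w 0.0495
t 20.675 pos [0.6037 0.2337 0.0112] shift [-0.2 -1.1  0.1] turn [ 0.2  0.4 -0. ] F [-2.7 -1.3 11.5] w 0.0496
t 20.725 pos [0.6037 0.2337 0.0112] shift [-0.2 -1.1  0.1] turn [ 0.2  0.4 -0. ] F [-3.1 -1.7 11.8] w 0.0497
[(0.64, array([283. , 227.3]))] [[282.2 225.5]]
```

View pics/end.png

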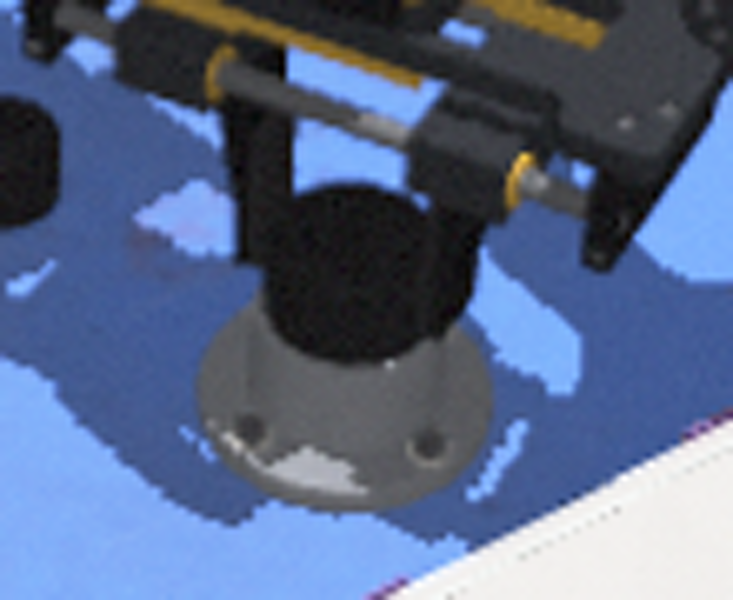

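The picture shows the cap seated level on the grey body, with its rim at about (350, 360) in the crop. The push is steady at about 12 N.

```bash
python3 -c "
from h import *
print(robot.hand_in()); togo((.6028,.233,.0114),30)"
```

```text
the job is handed in; nothing more can be done
None
the job is handed in; nothing more can be done
```

The wide cap is clicked onto the bearing, and I handed in at 20.7 s with the arm still gripping it and pressing down at about 12 N.

**Press:** The resistance rose to about 12–13 N, dropped to about 2 N and then to zero (the click). It rose again to 13 N on the shoulder and then stayed at 11–12 N. The lateral force was about 3–4 N.

**Last checks:**
- **Height:** the tool stopped within 0.2 mm of the seated height I had predicted from the grasp.
- **Position:** the tool read about 1 mm from the measured hub axis and was level within 0.5°. The network's estimate of the cap origin was about 2 pixels (roughly 4–5 mm) off the seat, at confidence 0.64. I put that down to network noise.
- **Picture:** the last view shows the cap seated level on the body. I did not re-measure the bystanders after the grasp. They stood undisturbed in the earlier views, and no unexpected contact forces showed.

**What disagreed:** The side camera showed the fingertips about 35–40 mm above the reported tool height. My first two grasps therefore closed in the air above the cap without moving it. I stepped down while watching the force until the fingers closed at 49 mm on the cap. I then worked only with movements relative to that grasp, and the contact on the shoulder confirmed the heights.

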